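Refill the nut feeder and present a bracket in the press guard

TASK

Get the nut press going: pour all six nuts from the steel cup into the feeder bowl beside the press, and stand the empty cup upright on the bench again. Then pick up the aluminium angle bracket and, with its upright leg outside and pointing up, feed the end of its flat leg through the slot in the clear guard until it is fully home against the back stop, with the stop's spring plunger pushed in. Finish while still gripping the bracket and holding it level and pressed against the stop; leave the other things on the bench where they are.

Things in the scene. Friction and masses are not known exactly. Their poses are not given: they have to be found in the camera images.
- slot (a point): Centre of the inner mouth of the feed slot in the press's clear guard (press fixed, but placed and yawed anew each run). x: level feed direction, into the press; y: across; z: up. Slot 42 mm wide (y), 8 mm high (z), centre 104 mm above the bench, straight from x = 0 to 8 mm; flared metal lips from x = -14 mm (54 x 18 mm opening) narrow to it.
- guard (a point): Front face of the guard, 60 mm above the slot (same axes). The guard is flat at slot x = 0, 140 mm wide, from the bench to 216 mm above it; the press's overarm, from 280 mm above the bench up, with its air cylinder, begins at slot x = 10 mm. Nothing stands in front of the guard but the feeder bowl beside it: keep the gripper in front of the lips.
- stop (a point): Middle of the solid face of the back stop inside the press (same axes as the slot), 72 mm past the slot's inner mouth. On the way a round steel anvil (36 mm across, middle 45 mm past the mouth) has its top 1 mm below the slot's floor.
- plunger (a joint): Brass spring plunger, 11 mm across, in the middle of the back stop at the slot's height; at rest it stands 6 mm proud of the stop's face. Value in m: 0 at rest, 0.006 when a part pushes it flush with the face (0.0065 at most). It pushes back with 2.5 N at 0 and 5.5 N at 6 mm.
- bowl_in (a point): Centre of the inner floor of the round steel feeder bowl (fixed to the press; at x = -60, y = -280 mm of the slot's axes), 100 mm above the bench. Inner radius 75 mm at the floor, 83 mm at the rim, which is 53 mm above this point. A cone 11 mm high is in the middle of the floor. An outlet chute and clear tube rise from the rim on the far side (slot x above -15 mm).
- cup_mid (a point): Centre, half-way up (33 mm), of the open round steel cup that holds the nuts: 66 mm tall, 62 mm across at the rim, 54 mm at the foot, 58 mm half-way up, wall 3 mm, 0.10 to 0.16 kg empty. Its z axis points out of the mouth. No handle.
- nut0_mid (a point): Centre of a loose smooth hexagonal steel nut, 16 mm across the flats, 9 mm thick, 12 g; it starts in the cup.
- nut1_mid (a point): Centre of a loose smooth hexagonal steel nut, 16 mm across the flats, 9 mm thick, 12 g; it starts in the cup.
- nut2_mid (a point): Centre of a loose smooth hexagonal steel nut, 16 mm across the flats, 9 mm thick, 12 g; it starts in the cup.
- nut3_mid (a point): Centre of a loose smooth hexagonal steel nut, 16 mm across the flats, 9 mm thick, 12 g; it starts in the cup.
- nut4_mid (a point): Centre of a loose smooth hexagonal steel nut, 16 mm across the flats, 9 mm thick, 12 g; it starts in the cup.
- nut5_mid (a point): Centre of a loose smooth hexagonal steel nut, 16 mm across the flats, 9 mm thick, 12 g; it starts in the cup.
- bracket_leg (a point): Centre of the upright leg of the aluminium angle bracket, 33 mm above the underside: a plate 40 mm wide (y), 6 mm thick (x), 60 mm tall, at the tail of the flat leg (175 x 40 x 6 mm, lying on the bench at the start). x points along the flat leg to its leading end, z up. 0.12 to 0.19 kg, centre of mass 65 mm ahead of here. Home against the stop, this point is 100 mm before the slot.
- bracket_tip (a point): Middle of the leading end face of the bracket's flat leg (3 mm above the underside, 172 mm ahead of the upright leg's middle plane); same axes as the upright leg's point.
- strap: Bystander: flat aluminium strap with three holes, 110 x 40 x 6 mm, no upright leg; lies on the bench. Origin under its centre.
- tape_measure: Bystander: black tape measure, 68 x 36 x 60 mm tall. Origin under its centre.
- screwdriver: Bystander: screwdriver lying on the bench. Origin at its underside.
- tape_roll: Bystander: roll of packing tape lying flat, 100 mm across, 48 mm high. Origin under its centre.
- spray_can: Bystander: white spray can, 60 mm across, 180 mm tall. Origin under its centre.

How it is judged:
By the outcome, as a careful person would: the job done as asked, in the order asked, and still so for the second after the job is handed in, while the arm keeps its last pose, push and grip.
It also fails if it takes over 72 s, if anything falls off the work surface, if the arm or the gripper's body presses on something with over 40 N, if the wrist force passes 120 N, or if a joint passes its speed limit or range.

ROBOT

A 6-joint arm with a two-finger parallel gripper is mounted at the origin on the work surface. World frame = base frame: x ahead of the robot, y to its left, z up, the work surface at z = 0. Lengths are in m, angles in rad, forces in N, time in s.
With the tool pointing down it reaches from about 0.275 to 0.825 m from the base axis. Payload 5.2 kg.
Tool frame: the origin (TCP) lies midway between the tips of the shut fingers; the grasp point (between the pads) lies 19 mm behind it (tcp_to_grasp is the distance from the TCP to the grasp point, in m); z points along the fingers, y is the direction in which the jaws open and shut (so a half turn about z gives the same grasp; the last joint's range is limited). The gripper opens to 93 mm and grips with 3 to 60 N. Pads are 15 mm wide; open, the fingers measure 128 mm over their backs; the gripper's body (75 mm by 188 mm) begins 65 mm behind the grasp point.
Start: joints at [-1.376, 0.259, 1.535, -0, 1.348, -0.203], TCP at [0.213, -0.507, 0.219] pointing down, gripper open.
Joint ranges: [-3.14, 3.14], [-0.91, 2.08], [0.19, 2.58], [-1.22, 4.36], [0.22, 2.71], [-3.12, 3.12]. Speed limits (rad/s): [2.57, 2.57, 3.14, 3.14, 3.14, 3.14].

INTERFACE

Orientations are given as a rotation vector (axis times angle).
In Python, from rig import get_state, get_image, get_calibration, close_job, tcp_to_grasp gives the robot as it stands.
- The arm moves only by the shell command python3 -m jog 'ROWS' [FORCE]. ROWS is JSON, a list of rows, each a list of 3 entries, a list of its own where there are three numbers: the closure, from 0 (fully open) to 1 (shut), then the shift along the tool's x, y, z in m, then the turn about the tool's z in degrees. In form: [[grip, [tx, ty, tz], twist], ...]. A call has 1 to 8 rows; each row shifts and turns the commanded pose from where the row before left it, along the tool's axes as they then stand; what a row does not reach is not made up. A row lasts 1/12 s, in which the tool goes at most 41.7 mm and 7.16 degrees, less where a joint would pass 70% of its speed; a pose out of reach is approached as far as the arm can. A call is refused whole if a number of a shift passes 0.0417 or a number of a turn 7.16, either way. A call with a gripper value outside its range is refused whole. The fingers move at their own pace and stop on an object; FORCE is the grip in N (left out, the last holds). Time passes only in rows, so rows that do not move let the fingers close. It gives the time, the measured TCP pose, the force and the opening at its end, in the units of the state.
- get_state(): the state, without advancing time (a new reading comes with each control period).
- get_image(name): name is "scene" or "side" or "wrist"; returns the picture (384x512x3 uint8, blue, green, red); there is no depth.
- get_calibration(name): a dict with "camera_matrix" (3x3 intrinsics, pixels), "dist" ([k1, k2, p1, p2, k3] as OpenCV has them; the pictures are not rectified), "cam_to_world" (4x4, takes a point from camera to world coordinates). Camera axes: x right, y up, looking along -z (the intrinsics and any distortion apply to the point x, -y, -z); pixel columns grow to the right and rows downward; lengths in m; the calibration is good to about 2 mm. A picture is of the moment at which its call begins: read the wrist's pose just before it. get_calibration takes no time and is no camera call; for the wrist camera it gives the pose at the moment of the call.
- close_job(): hands the job in, once; it reports no verdict.
The state is a dict: "clock": time; "joint_positions": joint angles; "qvel": joint speeds; "joint_torque": joint torques, N m; "eef_pos": TCP position; "tool_rot": TCP orientation; "wrist_force": force on the tool from outside, world axes, zero at the start; "ft_torque": the same for the moment, N m; "opening": finger opening in m.
Only numpy, scipy, OpenCV 4.12 (cv2) and the standard library are available. Lean on these libraries where they do the work, as an engineer would, in place of code of your own. Each camera call takes 0.05 s, during which the arm holds its last target. There are 200 camera calls.

## Working session

There is one attempt and no reset: what is moved stays moved. The work goes in short steps, Python scripts to look and compute and a shell command to move; the robot and the scene stay as the last step left them, time stands still between calls to the robot, and variables do not carry over. Pictures are saved under pics/ and viewed, about 8 in all and at most 12, crops included, and the job is handed in when it is done.

```bash
ls; mkdir -p pics
python3 - <<'E'
from rig import *
import cv2,numpy as np
s=get_state();print(s)
print(tcp_to_grasp)
for n in("scene","side","wrist"):
    c=get_calibration(n);print(n,np.round(c["camera_matrix"],1).tolist(),np.round(c["dist"],3).tolist(),np.round(c["cam_to_world"],3).tolist())
    cv2.imwrite(f"pics/{n}0.png",get_image(n))
a=[cv2.imread(f"pics/{n}0.png") for n in("scene","side")]
E
```

```text
pics
{'clock': 0.0, 'joint_positions': array([-1.37580282e+00,  2.59326614e-01,  1.53606899e+00,  3.07477753e-06,
        1.34799485e+00, -2.02797893e-01]), 'qvel': array([-0.00072747, -0.0003411 ,  0.00074284, -0.00319941,  0.00026235,
        0.000416  ]), 'joint_torque': array([-8.25474353e-05, -4.37304211e+01, -2.84000069e+01,  7.16300751e-02,
        4.14840924e-02, -1.54367249e-04]), 'eef_pos': array([ 0.21297757, -0.50650411,  0.21783218]), 'tool_rot': array([-3.07789519e+00, -6.20381357e-01, -1.57201818e-05]), 'wrist_force': array([ 0.7710267 ,  0.03259606, -0.84841632]), 'ft_torque': array([ 0.0048373 ,  0.02565057, -0.05998033]), 'opening': 0.09312129721594217}
0.0188
scene [[429.4, 0.0, 253.8], [0.0, 429.4, 193.0], [0.0, 0.0, 1.0]] [-0.056, 0.0, 0.0, 0.0, 0.0] [[0.494, -0.606, 0.624, 1.358], [0.869, 0.361, -0.337, -0.454], [-0.021, 0.709, 0.705, 1.032], [0.0, 0.0, 0.0, 1.0]]
side [[402.0, 0.0, 255.4], [0.0, 402.0, 195.6], [0.0, 0.0, 1.0]] [0.023, 0.0, 0.0, 0.0, 0.0] [[-0.799, 0.457, -0.39, 0.067], [-0.601, -0.602, 0.526, 0.653], [0.006, 0.655, 0.756, 1.049], [0.0, 0.0, 0.0, 1.0]]
wrist [[292.9, 0.0, 253.5], [0.0, 292.9, 195.7], [0.0, 0.0, 1.0]] [-0.066, 0.0, 0.0, 0.0, 0.0] [[0.387, 0.895, 0.22, 0.273], [-0.922, 0.377, 0.09, -0.481], [-0.002, -0.238, 0.971, 0.385], [0.0, 0.0, 0.0, 1.0]]
```

View pics/scene0.png

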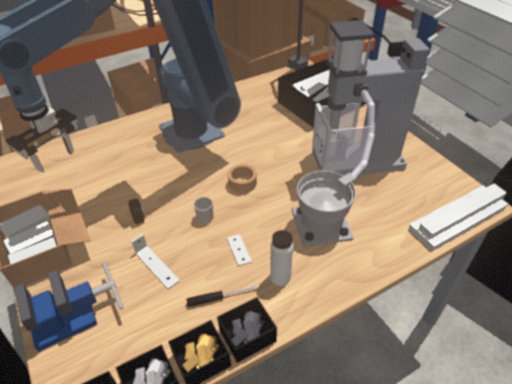

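View pics/side0.png

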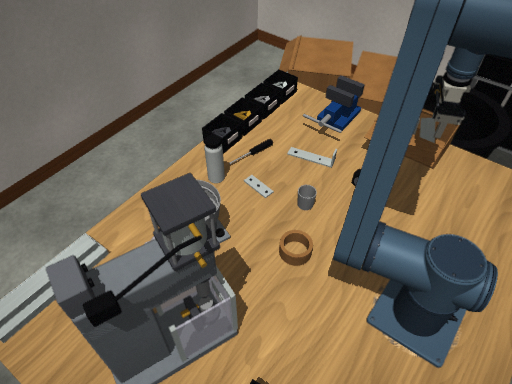

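Scene view: cup at (204,210), bracket with upright leg at (138,242) and tip at (175,282), bowl rim around (325,190), guard at (315–365, 105–165). Side view: cup at (307,197), press lower left with the guard at about (205,320). I'll zoom in on these.

```bash
cat > h.py <<'E'
import numpy as np,cv2
from rig import *
def ray(n,uv,c=None):
    c=c or get_calibration(n)
    p=cv2.undistortPoints(np.array(uv,float).reshape(-1,1,2),np.array(c["camera_matrix"]),np.array(c["dist"])).reshape(-1,2)
    T=np.array(c["cam_to_world"]);d=np.c_[p[:,0],-p[:,1],-np.ones(len(p))]@T[:3,:3].T
    return T[:3,3],d/np.linalg.norm(d,axis=1)[:,None]
def plane(n,uv,z,c=None):
    o,d=ray(n,uv,c);return o+d*((z-o[2])/d[:,2])[:,None]
def proj(n,P,c=None):
    c=c or get_calibration(n);T=np.array(c["cam_to_world"]);q=(np.atleast_2d(P)-T[:3,3])@T[:3,:3]
    q=q*[1,-1,-1];return cv2.projectPoints(q,np.zeros(3),np.zeros(3),np.array(c["camera_matrix"]),np.array(c["dist"]))[0].reshape(-1,2)
def two(n1,u1,n2,u2,c1=None,c2=None):
    o1,d1=ray(n1,u1,c1);o2,d2=ray(n2,u2,c2);d1=d1[0];d2=d2[0]
    t=np.linalg.lstsq(np.c_[d1,-d2],o2-o1,rcond=None)[0];a=o1+t[0]*d1;b=o2+t[1]*d2
    return (a+b)/2,np.linalg.norm(a-b)
E
python3 - <<'E'
from h import *
a=cv2.imread("pics/scene0.png");b=cv2.imread("pics/side0.png")
A=cv2.resize(a[80:260,280:420],None,fx=3.3,fy=3.3,interpolation=cv2.INTER_CUBIC)
B=cv2.resize(b[180:360,130:240],None,fx=3.1,fy=3.3,interpolation=cv2.INTER_CUBIC)
cv2.imwrite("pics/c1.png",np.hstack([A,B])[:600,:800]);print(A.shape,B.shape)
print("cup",plane("scene",[(204,201)],.066),plane("side",[(307,189)],.066))
print("leg",plane("scene",[(138,238)],.06),plane("side",[(335,151)],.06))
print("tip",plane("scene",[(171,284)],.006),plane("side",[(291,152)],.006))
print("bowl",plane("scene",[(326,189)],.153))
E
```

```text
(594, 462, 3) (594, 341, 3)
cup [[ 0.45300188 -0.14321681  0.066     ]] [[ 0.45741587 -0.15721755  0.066     ]]
leg [[ 0.48580775 -0.3733626   0.06      ]] [[ 0.47760948 -0.37953018  0.06      ]]
tip [[ 0.64612266 -0.34252419  0.006     ]] [[ 0.63014137 -0.33012532  0.006     ]]
bowl [[0.672903   0.15712623 0.153     ]]
```

View pics/c1.png

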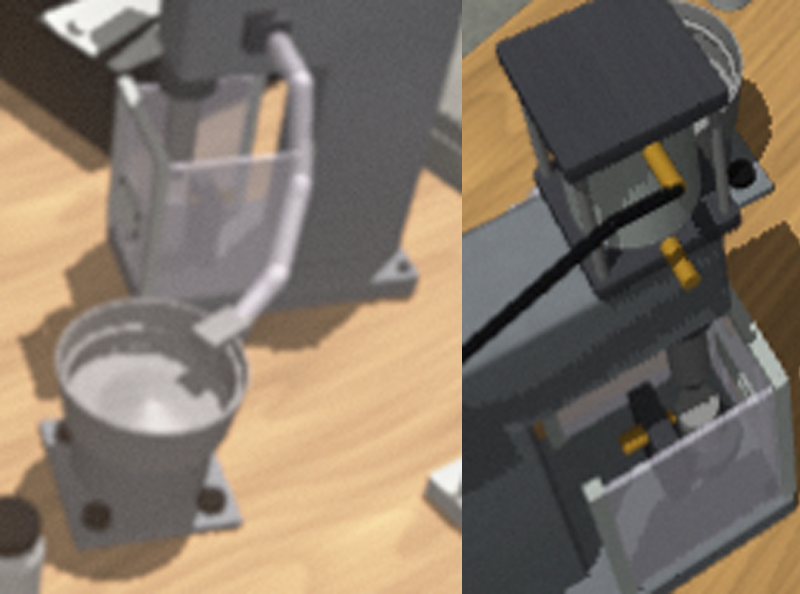

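Run:
```python
from h import *
f=lambda u,v:(280+u/3.3,80+v/3.3)
g=lambda u,v:(130+(u-462)/3.1,180+v/3.3)
P=plane("scene",[f(118,80),f(160,165)],.216);print(P,np.linalg.norm(P[0]-P[1]))
Q=plane("side",[g(785,382),g(730,308),g(592,490)],.216);print(Q,np.linalg.norm(Q[0]-Q[1]))
# bowl rim fit points (outer rim, z .153)
R=plane("scene",[f(57,360),f(85,418),f(150,437),f(215,418),f(246,370),f(165,299),f(90,315)],.153)[:,:2]
A=np.c_[2*R,np.ones(len(R))];s=np.linalg.lstsq(A,(R**2).sum(1),rcond=None)[0];print("bowl",s[:2],np.sqrt(s[2]+s[:2]@s[:2]))
```

```text
[[0.37024647 0.33023361 0.216     ]
 [0.51035326 0.27932957 0.216     ]] 0.1490675521638118
[[0.35639282 0.34030024 0.216     ]
 [0.42550546 0.32089121 0.216     ]
 [0.41450115 0.47850806 0.216     ]] 0.07178626802152237
bowl [0.67732904 0.15180046] 0.08490649162977834
```

```bash
python3 -m jog '[[0,[0.033,-0.0215,0],0],[0,[0.033,-0.0215,0],0],[0,[0.033,-0.0215,0],0],[0,[0.033,-0.0215,0],0],[0,[0.033,-0.0215,0],0],[0,[0.033,-0.0215,0],0],[0,[0.033,-0.0215,0],0],[0,[0.033,-0.0215,0],0]]' 20
python3 -m jog '[[0,[0.033,-0.0215,0],0],[0,[0.033,-0.0215,0],0],[0,[0.025,-0.0215,0],0],[0,[0,0,0],0],[0,[0,0,0],0]]'
python3 - <<'E'
from h import *
import json
c=get_calibration("wrist");im=get_image("wrist");s=get_state();print(s["eef_pos"],s["tool_rot"])
cv2.imwrite("pics/w1.png",im)
json.dump({k:np.array(v).tolist() for k,v in c.items()},open("pics/w1.json","w"))
E
```

```text
clock: 0.82
eef_pos: [0.3904, -0.2444, 0.2186]
tool_rot: [-3.08, -0.62, -0.0]
wrist_force: [1.1, 0.5, 0.2]
opening: 0.0929
clock: 1.23
eef_pos: [0.449, -0.1499, 0.2184]
tool_rot: [-3.078, -0.627, 0.001]
wrist_force: [1.1, -0.3, 0.5]
opening: 0.0926
[ 0.44865241 -0.15111321  0.21846506] [ 3.07880782e+00  6.24094734e-01 -1.12453396e-03]
```

View pics/w1.png

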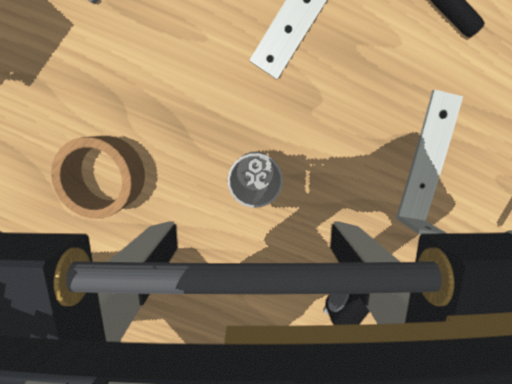

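Run:
```python
from h import *
import json
c=json.load(open("pics/w1.json"));im=cv2.imread("pics/w1.png")
P=lambda uv,z:np.round(plane("wrist",uv,z,c)[:,:3],4)
print("cup",P([(255,180)],.066),"edges",P([(228,180),(282,180),(255,153),(255,207)],.066).tolist())
print("roll",P([(91,177)],.048), "strap end",P([(265,68)],.006))
t=P([(433,91),(463,96)],.006);print("tip",t,t.mean(0),np.linalg.norm(t[0]-t[1]))
print("holes",P([(444,115),(422.5,186)],.006))
print("tail",P([(399,217),(415,220),(437,224)],.06), P([(399,217)],.006))
print("scene cup rim", plane("scene",[(204,202)],.066), proj("scene",[[.4487,-.15,.066]]))
print("spray",plane("scene",[(283,240)],.18))
```

```text
cup [[ 0.4538 -0.1489  0.066 ]] edges [[0.4421, -0.1213, 0.066], [0.4656, -0.1765, 0.066], [0.4813, -0.1372, 0.066], [0.4252, -0.1611, 0.066]]
roll [[0.3777 0.0316 0.048 ]] strap end [[ 0.5762 -0.1103  0.006 ]]
tip [[ 0.638  -0.3161  0.006 ]
 [ 0.6499 -0.3563  0.006 ]] [ 0.64395 -0.3362   0.006  ] 0.04192433660775089
holes [[ 0.6183 -0.3447  0.006 ]
 [ 0.5251 -0.3655  0.006 ]]
tail [[ 0.4789 -0.324   0.06  ]
 [ 0.4833 -0.3442  0.06  ]
 [ 0.4896 -0.3726  0.06  ]] [[ 0.4739 -0.3572  0.006 ]]
scene cup rim [[ 0.45699026 -0.1450665   0.066     ]] [[201.47148623 200.946783  ]]
spray [[ 0.78807673 -0.06528366  0.18      ]]
```

```bash
python3 -m jog '[[0,[0.0055,0,0.04],0],[0,[0,0,0.04],0],[0,[0,0,0.04],0],[0,[0,0,0.04],0],[0,[0,0,0.03],0],[0,[0,0,0.0115],0],[0,[0,0,0],0],[0,[0,0,0],0]]'
python3 -m jog '[[1,[0,0,0],0],[1,[0,0,0],0],[1,[0,0,0],0],[1,[0,0,0],0],[1,[0,0,0],0],[1,[0,0,0],0]]' 12
```

```text
clock: 1.95
eef_pos: [0.453, -0.1506, 0.0168]
tool_rot: [-3.079, -0.617, 0.002]
wrist_force: [0.2, -0.3, 0.2]
opening: 0.0932
clock: 2.45
eef_pos: [0.4542, -0.1494, 0.0178]
tool_rot: [3.079, 0.621, 0.001]
wrist_force: [-0.6, 1.1, 3.5]
opening: 0.0611
```

```bash
python3 -m jog '[[1,[0,0,-0.015],0],[1,[0,0,-0.03],0],[1,[0,0,-0.035],0],[1,[0,0,-0.035],0],[1,[0,0,-0.035],0],[1,[0,0,-0.035],0],[1,[0.015,-0.015,0],0],[1,[0.025,-0.025,0],0]]'
python3 -m jog '[[1,[0.027,-0.027,0],0],[1,[0.027,-0.027,0],0],[1,[0.027,-0.027,0],0],[1,[0.027,-0.027,0],0],[1,[0.027,-0.027,0],0],[1,[0.016,-0.015,0],0],[1,[0,0,0],0],[1,[0,0,0],0]]'
python3 - <<'E'
from h import *
import json
c=get_calibration("wrist");im=get_image("wrist");s=get_state();print(s["eef_pos"],s["tool_rot"],s["opening"])
cv2.imwrite("pics/w2.png",im)
json.dump({k:np.array(v).tolist() for k,v in c.items()},open("pics/w2.json","w"))
E
```

```text
clock: 3.12
eef_pos: [0.4764, -0.0993, 0.2049]
tool_rot: [3.076, 0.614, 0.006]
wrist_force: [0.2, -1.0, -2.0]
opening: 0.0612
clock: 3.78
eef_pos: [0.5558, 0.1011, 0.2014]
tool_rot: [-3.079, -0.626, 0.003]
wrist_force: [0.0, -0.1, -1.5]
opening: 0.0607
[0.55565212 0.09996934 0.20151315] [ 3.07892145e+00  6.23095942e-01 -2.65053758e-03] 0.06105837659781729
```

View pics/w2.png

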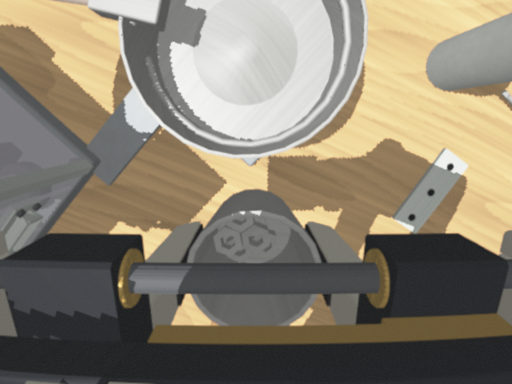

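Run:
```python
from h import *
import json
c=json.load(open("pics/w2.json"))
R=plane("wrist",[(124,40),(140,85),(180,132),(240,157),(300,148),(345,105),(366,45),(367,10)],.153,c)[:,:2]
A=np.c_[2*R,np.ones(len(R))];s=np.linalg.lstsq(A,(R**2).sum(1),rcond=None)[0];r=np.sqrt(s[2]+s[:2]@s[:2]);print("bowl",s[:2],r,np.linalg.norm(R-s[:2],axis=1)-r)
st=get_state();d=s[:2]-st["eef_pos"][:2];a=2*np.arctan2(.6231,3.0789);x=np.array([np.cos(a),np.sin(a)]);y=np.array([x[1],-x[0]])
print("tool xy to centre",d@x,d@y)
print("can",plane("wrist",[(440,70)],.18,c))
```

```text
bowl [0.66872265 0.15422022] 0.08326161571522599 [ 1.94821010e-03 -9.86420849e-04 -2.06818622e-03 -5.38671964e-05
  2.20948600e-03 -1.86612285e-05 -1.09733838e-03 -2.41149768e-05]
tool xy to centre 0.1252673249165739 -0.006016675393637972
can [[0.69287419 0.0334173  0.18      ]]
```

```bash
python3 -m jog '[[1,[0.003,-0.006,0.015],0],[1,[0.003,0,0.02],0],[1,[0,0,0.0085],0],[1,[0.005,0,-0.0016],0],[1,[0.005,0,-0.0016],0],[1,[0.005,0,-0.0016],0],[1,[0.005,0,-0.0016],0],[1,[0.005,0,-0.0016],0]]'
python3 -m jog '[[1,[0.0044,0,0],0],[1,[0.0044,0,0],0],[1,[0.0044,0,0],0],[1,[0.0044,0,0],0],[1,[0.0044,0,0],0],[1,[0,0,0],0]]'
python3 - <<'E'
from h import *
a=get_image("scene");w=get_image("wrist")
A=cv2.resize(a[120:250,230:400],(523,400),interpolation=cv2.INTER_CUBIC)
B=w[0:384,100:400]
im=np.zeros((400,523+277,3),np.uint8);im[:,:523]=A;im[:354,523:]=cv2.resize(B,(277,354));cv2.imwrite("pics/p1.png",im)
E
```

```text
clock: 4.5
eef_pos: [0.5835, 0.1171, 0.1678]
tool_rot: [3.079, 0.62, 0.002]
wrist_force: [-1.2, -2.9, -2.7]
opening: 0.0605
clock: 5.0
eef_pos: [0.6037, 0.1261, 0.1666]
tool_rot: [-3.08, -0.621, -0.001]
wrist_force: [-0.6, -2.0, 0.2]
opening: 0.0597
```

View pics/p1.png

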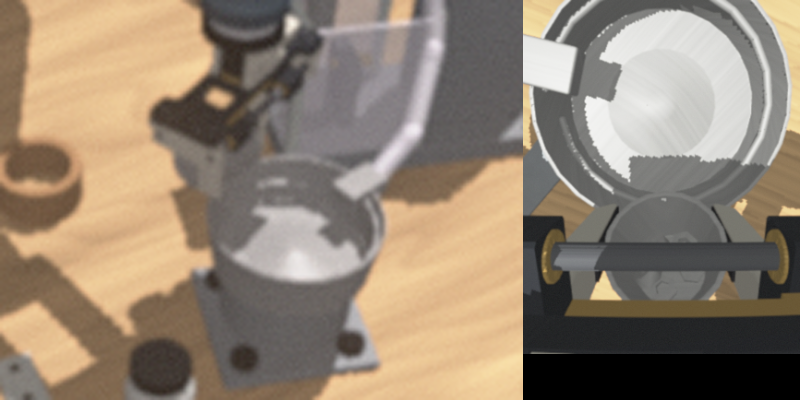

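```bash
python3 -m jog '[[1,[0.0045,0,0.0015],0],[1,[0.0045,0,0.0015],0],[1,[0.0044,0,0.0015],0],[1,[0.004,0,0.0026],0],[1,[0.004,0,0.0026],0],[1,[0.0038,0,0.0027],0]]'
python3 -m jog '[[1,[0.0031,0,0.0035],0],[1,[0.0031,0,0.0035],0],[1,[0.0031,0,0.0035],0],[1,[0.002,0,0.0042],0],[1,[0.002,0,0.0042],0],[1,[0.002,0,0.0042],0],[1,[0,0,0],0]]'
python3 - <<'E'
from h import *
a=get_image("scene");w=get_image("wrist")
A=cv2.resize(a[120:250,230:400],(523,400),interpolation=cv2.INTER_CUBIC)
B=w[0:384,100:400]
im=np.zeros((400,523+277,3),np.uint8);im[:,:523]=A;im[:354,523:]=cv2.resize(B,(277,354));cv2.imwrite("pics/p2.png",im)
E
```

```text
clock: 5.6
eef_pos: [0.6267, 0.1361, 0.154]
tool_rot: [-3.079, -0.621, -0.001]
wrist_force: [-0.3, -0.7, 1.0]
opening: 0.0597
clock: 6.18
eef_pos: [0.6404, 0.1417, 0.1301]
tool_rot: [-3.079, -0.621, 0.001]
wrist_force: [1.8, 0.6, 1.7]
opening: 0.06
```

View pics/p2.png

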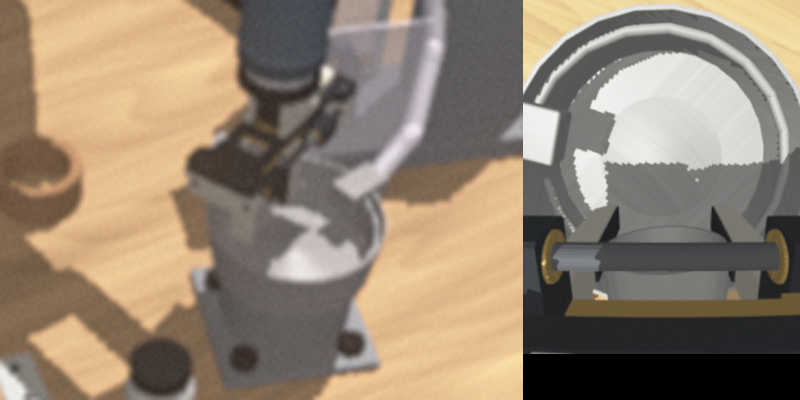

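```bash
python3 -m jog '[[1,[0.001,0,0.0045],0],[1,[0.001,0,0.0045],0],[1,[0,0,0.003],0],[1,[-0.004,0,0],0],[1,[-0.004,0,0],0],[1,[-0.004,0,0],0],[1,[0,0,0],0],[1,[0,0,0],0]]'
python3 - <<'E'
from h import *
a=get_image("scene");w=get_image("wrist")
A=cv2.resize(a[120:250,230:400],(523,400),interpolation=cv2.INTER_CUBIC)
B=w[0:384,100:400]
im=np.zeros((400,523+277,3),np.uint8);im[:,:523]=A;im[:354,523:]=cv2.resize(B,(277,354));cv2.imwrite("pics/p3.png",im)
E
```

```text
clock: 6.95
eef_pos: [0.6301, 0.1373, 0.1193]
tool_rot: [3.079, 0.621, -0.002]
wrist_force: [0.6, 1.1, 2.2]
opening: 0.06
```

View pics/p3.png

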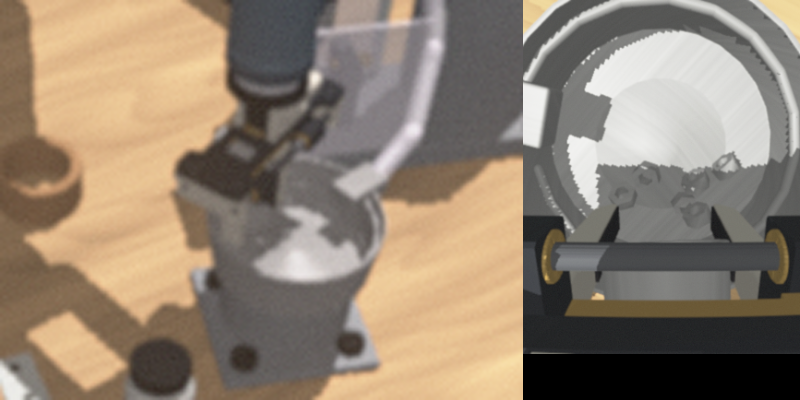

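```bash
python3 -m jog '[[1,[-0.003,0,0],0],[1,[-0.003,0,0],0],[1,[0.004,0,-0.003],0],[1,[-0.004,0,0.003],0],[1,[0.004,0,-0.003],0],[1,[-0.004,0,0.003],0],[1,[0,0,0],0],[1,[0,0,0],0]]'
python3 -m jog '[[1,[0.004,0,-0.003],0],[1,[-0.004,0,0.003],0],[1,[0,0,0],0],[1,[0.004,0,0],0],[1,[0.004,0,0],0],[1,[0.006,0,-0.003],0],[1,[0,0,-0.006],0],[1,[0,0,-0.004],0]]' 6
python3 - <<'E'
from h import *
w=get_image("wrist");cv2.imwrite("pics/w3.png",w)
E
```

```text
clock: 7.72
eef_pos: [0.6264, 0.1356, 0.1197]
tool_rot: [-3.08, -0.621, -0.004]
wrist_force: [6.1, 2.4, 2.8]
opening: 0.0598
clock: 8.38
eef_pos: [0.6384, 0.1408, 0.1322]
tool_rot: [-3.08, -0.621, 0.001]
wrist_force: [-0.0, 0.6, -0.4]
opening: 0.0602
```

```bash
python3 -m jog '[[1,[-0.002,0,-0.01],0],[1,[-0.002,0,-0.01],0],[1,[-0.004,0,-0.012],0],[1,[-0.006,0,-0.015],0],[1,[-0.01,0,-0.02],0],[1,[-0.015,0,-0.02],0],[1,[0,0,0],0],[1,[0,0,0],0]]' 5
python3 - <<'E'
from h import *
a=get_image("scene");w=get_image("wrist");cv2.imwrite("pics/w4.png",w);v=cv2.imread("pics/w3.png")
im=np.zeros((600,800,3),np.uint8);im[:300,:400]=cv2.resize(v,(400,300));im[:300,400:]=cv2.resize(w,(400,300))
im[300:,:400]=cv2.resize(a[100:250,200:400],(400,300));im[300:,400:]=cv2.resize(get_image("side")[100:325,180:480],(400,300))
cv2.imwrite("pics/p4.png",im)
E
```

```text
clock: 9.1
eef_pos: [0.6029, 0.1255, 0.2218]
tool_rot: [3.079, 0.62, 0.007]
wrist_force: [0.4, -0.1, -1.3]
opening: 0.0598
```

View pics/p4.png

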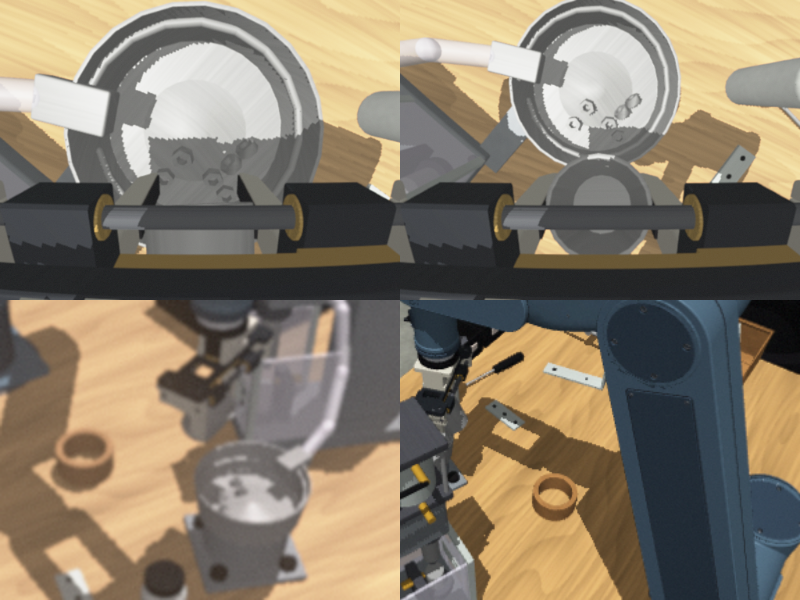

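```bash
python3 -m jog '[[1,[-0.02,0.016,0],0],[1,[-0.0305,0.0244,0],0],[1,[-0.0305,0.0244,0],0],[1,[-0.0305,0.0244,0],0],[1,[-0.0305,0.0244,0],0],[1,[-0.0305,0.0244,0],0],[1,[-0.0305,0.0244,0],0],[1,[-0.026,0.0206,0.01],0]]' 9
python3 -m jog '[[1,[-0.0155,0.0104,0.025],0],[1,[0,0,0.035],0],[1,[0,0,0.035],0],[1,[0,0,0.035],0],[1,[0,0,0.03],0],[1,[0,0,0.01],0],[1,[0,0,0],0],[1,[0,0,0],0]]' 7
python3 -m jog '[[1,[0,0,0.005],0],[1,[0,0,0.005],0],[1,[0,0,0],0]]'
```

```text
clock: 9.92
eef_pos: [0.4617, -0.1339, 0.2095]
tool_rot: [3.078, 0.62, 0.001]
wrist_force: [1.1, -1.0, -1.0]
opening: 0.0598
clock: 10.58
eef_pos: [0.4513, -0.147, 0.038]
tool_rot: [-3.078, -0.62, 0.003]
wrist_force: [0.4, -0.6, -0.5]
opening: 0.0597
clock: 10.83
eef_pos: [0.4521, -0.1474, 0.0292]
tool_rot: [3.079, 0.621, 0.001]
wrist_force: [-0.6, -0.6, -1.2]
opening: 0.0601
```

```bash
python3 -m jog '[[1,[0,0,0.004],0],[1,[0,0,0.004],0],[1,[0,0,0],0]]' 4
python3 -m jog '[[1,[0,0,0.004],0],[1,[0,0,0.004],0],[1,[0,0,0],0]]'
python3 -m jog '[[1,[0,0,0.003],0],[1,[0,0,0],0]]'
```

```text
clock: 11.08
eef_pos: [0.4522, -0.1476, 0.0212]
tool_rot: [3.079, 0.621, 0.001]
wrist_force: [0.2, -0.4, 1.1]
opening: 0.0602
clock: 11.33
eef_pos: [0.4523, -0.1477, 0.0133]
tool_rot: [3.079, 0.621, 0.001]
wrist_force: [0.6, -1.4, 2.6]
opening: 0.0597
clock: 11.5
eef_pos: [0.4523, -0.1477, 0.0104]
tool_rot: [3.079, 0.621, 0.001]
wrist_force: [-0.2, -0.3, 4.0]
opening: 0.0599
```

```bash
python3 -m jog '[[0.3,[0,0,0],0],[0.2,[0,0,0],0],[0,[0,0,0],0],[0,[0,0,0],0],[0,[0,0,-0.015],0],[0,[0,0,-0.035],0],[0,[0,0,-0.04],0],[0,[0,0,-0.04],0]]'
python3 -m jog '[[0,[0,0,-0.04],0],[0,[0,0,-0.035],0],[0,[0,0,0],0],[0,[0,0,0],0]]'
python3 - <<'E'
from h import *
import json
c=get_calibration("wrist");w=get_image("wrist");cv2.imwrite("pics/w5.png",w);s=get_state();print(s["eef_pos"],s["tool_rot"])
json.dump({k:np.array(v).tolist() for k,v in c.items()},open("pics/w5.json","w"))
h=cv2.cvtColor(w,cv2.COLOR_BGR2HSV);m=((h[...,1]<45)&(h[...,2]>40)).astype(np.uint8)*255;m[225:]=0
for k in cv2.findContours(m,0,2)[0]:
    if cv2.contourArea(k)>300: print(cv2.boundingRect(k),cv2.contourArea(k))
    if cv2.contourArea(k)>300: print(cv2.minAreaRect(k))
E
```

```text
clock: 12.17
eef_pos: [0.4509, -0.1467, 0.141]
tool_rot: [-3.078, -0.62, 0.003]
wrist_force: [0.4, -0.9, -0.1]
opening: 0.0931
clock: 12.5
eef_pos: [0.453, -0.1479, 0.2172]
tool_rot: [3.076, 0.62, 0.006]
wrist_force: [0.3, -0.4, -0.6]
opening: 0.0928
[ 0.45181091 -0.14726098  0.21524894] [3.07908648e+00 6.20777899e-01 9.33598127e-04]
(230, 176, 54, 49) 2066.5
((256.5, 200.0), (48.0, 53.0), 90.0)
(396, 93, 65, 132) 3848.0
((427.9603271484375, 160.92959594726562), (31.046079635620117, 136.5407257080078), 15.62423324584961)
(249, 0, 77, 83) 2900.5
((286.49444580078125, 33.22628402709961), (34.95841979980469, 96.03810119628906), 31.86598014831543)
```

Run:
```python
from h import *
import json
c=json.load(open("pics/w5.json"));w=cv2.imread("pics/w5.png")
print(plane("wrist",[(257,203)],.066,c))
a=get_image("scene");b=get_image("side");cv2.imwrite("pics/s5.png",a);cv2.imwrite("pics/d5.png",b)
im=np.zeros((600,800,3),np.uint8);im[:384,:512]=w
im[:216,512:]=cv2.resize(a[175:250,170:270],(288,216));im[216:432,512:]=cv2.resize(b[160:235,260:360],(288,216))
im[384:,:512]=cv2.resize(a[225:297,110:280],(512,216));cv2.imwrite("pics/p5.png",im)
```

```text
[[ 0.43530347 -0.15965351  0.066     ]]
```

View pics/p5.png

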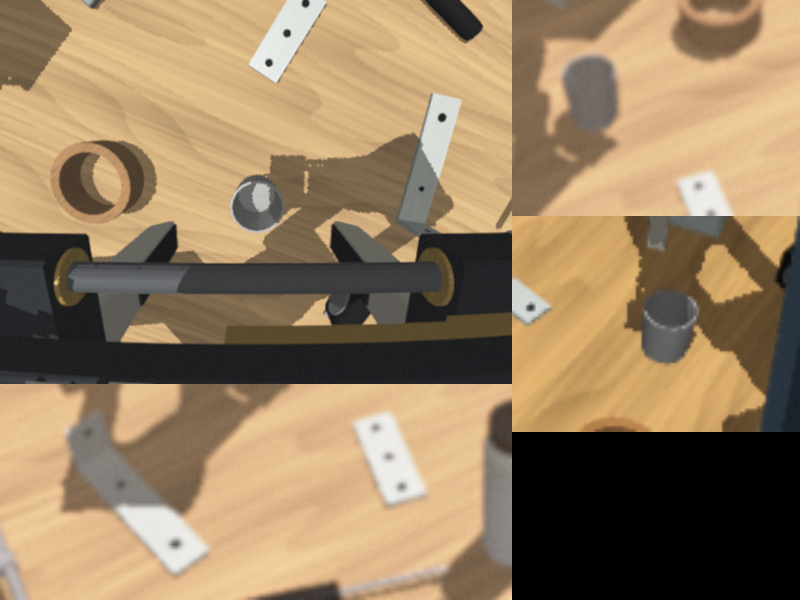

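Run:
```python
from h import *
for xy in ((.437,-.159),(.454,-.149)):
    print(proj("scene",[[*xy,.066],[*xy,0]]).round(1).tolist(),proj("side",[[*xy,.066],[*xy,0]]).round(1).tolist())
for n in("scene0","s5"):
    a=cv2.imread(f"pics/{n}.png")[185:235,180:230];h=cv2.cvtColor(a,cv2.COLOR_BGR2HSV);m=((h[...,1]<60)).astype(np.uint8)
    k=max(cv2.findContours(m,0,2)[0],key=cv2.contourArea);print(n,cv2.boundingRect(k),cv2.minAreaRect(k))
for n in("side0","d5"):
    a=cv2.imread(f"pics/{n}.png")[170:225,280:330];h=cv2.cvtColor(a,cv2.COLOR_BGR2HSV);m=((h[...,1]<60)).astype(np.uint8)
    k=max(cv2.findContours(m,0,2)[0],key=cv2.contourArea);print(n,cv2.boundingRect(k),cv2.minAreaRect(k))
import json
c=json.load(open("pics/w5.json"));P=lambda uv,z:np.round(plane("wrist",uv,z,c)[:,:3],4)
t=P([(432,94),(462,100)],.006);print("tip",t,t.mean(0),np.linalg.norm(t[0]-t[1]))
print("holes",P([(442,117.5),(421.5,188.5)],.006))
```

```text
[[197.3, 199.7], [199.6, 213.8]] [[312.6, 191.5], [310.4, 204.4]]
[[202.5, 201.9], [204.6, 216.0]] [[306.5, 191.0], [304.6, 203.9]]
scene0 (14, 12, 19, 26) ((23.0, 24.5), (25.0, 18.0), 90.0)
s5 (7, 9, 19, 26) ((16.0, 21.5), (25.0, 18.0), 90.0)
side0 (18, 15, 19, 25) ((27.0, 27.0), (24.0, 18.0), 90.0)
d5 (25, 15, 20, 26) ((33.056602478027344, 27.8018856048584), (18.406312942504883, 25.136981964111328), 15.94539737701416)
tip [[ 0.6386 -0.3163  0.006 ]
 [ 0.6492 -0.3573  0.006 ]] [ 0.6439 -0.3368  0.006 ] 0.042348081420531904
holes [[ 0.6186 -0.3433  0.006 ]
 [ 0.5256 -0.3649  0.006 ]]
```

```bash
python3 -m jog '[[0,[-0.011,0.0366,0],0],[0,[-0.011,0.0366,0],0],[0,[-0.011,0.0366,0],0],[0,[-0.011,0.0366,0],0],[0,[-0.011,0.0366,0],0],[0,[-0.011,0.0366,0],0],[0,[0,0,0],-7.1],[0,[0,0,0],-7.1]]'
python3 -m jog '[[0,[0,0,0],-7.1],[0,[0,0,0],-7.1],[0,[0,0,0],-7.1],[0,[0,0,0],-7.1],[0,[0,0,0],-7.1],[0,[0,0,0],-7.1],[0,[0,0,0],-7.1],[0,[0,0,0],-7.1]]'
python3 -m jog '[[0,[0,0,0],-7.1],[0,[0,0,0],-2],[0,[0,0,0],0],[0,[0,0,0],0]]'
python3 - <<'E'
from h import *
import json
c=get_calibration("wrist");w=get_image("wrist");cv2.imwrite("pics/w6.png",w);s=get_state();r=s["tool_rot"];p=s["eef_pos"]
json.dump({k:np.array(v).tolist() for k,v in c.items()},open("pics/w6.json","w"))
phi=2*np.arctan2(r[1],r[0]);print(p,np.degrees(phi)%360)
d=np.array([.4763,-.3752])-p[:2];x=np.array([np.cos(phi),np.sin(phi)]);print("to leg, tool xy",d@x,d@[x[1],-x[0]])
print(proj("wrist",[[.4763,-.3752,.063],[.644,-.3367,.006],[.4763,-.3752,.006]],c).round())
h=cv2.cvtColor(w,cv2.COLOR_BGR2HSV);m=((h[...,1]<50)&(h[...,2]>60)).astype(np.uint8)
for k in cv2.findContours(m,0,2)[0]:
    if cv2.contourArea(k)>300: print(cv2.boundingRect(k),cv2.minAreaRect(k))
E
```

```text
clock: 13.32
eef_pos: [0.4749, -0.3772, 0.2114]
tool_rot: [-2.973, -0.998, 0.004]
wrist_force: [-0.2, 0.5, 0.1]
opening: 0.0929
clock: 13.98
eef_pos: [0.4753, -0.3745, 0.2124]
tool_rot: [-2.136, -2.297, -0.001]
wrist_force: [-0.5, 0.0, 0.2]
opening: 0.093
clock: 14.32
eef_pos: [0.4755, -0.3748, 0.2131]
tool_rot: [-1.958, -2.452, -0.001]
wrist_force: [-0.8, 0.4, 0.5]
opening: 0.0928
[ 0.47568363 -0.37489605  0.2135719 ] 102.79902008675737
to leg, tool xy -0.00043294726687796806 0.0005337163126990993
[[255. 186.]
 [386. 177.]
 [255. 177.]]
(384, 374, 128, 10) ((447.5, 378.5), (9.0, 127.0), 90.0)
(0, 371, 62, 13) ((30.499996185302734, 376.9999694824219), (60.99999237060547, 11.999998092651367), -0.0)
(0, 278, 54, 46) ((23.67377471923828, 305.9885559082031), (46.552242279052734, 50.67495346069336), 76.75948333740234)
(455, 261, 57, 54) ((483.0, 287.4999694824219), (52.99999237060547, 55.99999237060547), 90.0)
(66, 222, 376, 120) ((253.0067138671875, 274.0995788574219), (115.67655944824219, 374.6350402832031), 86.18592071533203)
(253, 161, 136, 43) ((320.4844055175781, 181.500244140625), (41.04186248779297, 135.5928192138672), 89.10482788085938)
(388, 0, 84, 36) ((430.5000305175781, 2.4999961853027344), (78.26236724853516, 36.224300384521484), 26.56505012512207)
(237, 0, 42, 18) ((257.5, 8.5), (17.0, 41.0), 90.0)
```

Run:
```python
from h import *
import json
c=json.load(open("pics/w6.json"));w=cv2.imread("pics/w6.png");h=cv2.cvtColor(w,cv2.COLOR_BGR2HSV);m=((h[...,1]<50)&(h[...,2]>60))
for x in (256,260,265,275,290,310,330,350,370,380,384):
    r=np.where(m[130:215,x])[0]+130;print(x,r.min(),r.max(),plane("wrist",[(x,(r.min()+r.max())/2)],.006,c)[0][:2].round(4))
print(m[182,246:262].astype(int),m[182,380:394].astype(int),plane("wrist",[(388.5,182)],.006,c))
```

```text
256 162 203 [ 0.4796 -0.3813]
260 162 192 [ 0.4831 -0.3731]
265 162 192 [ 0.4894 -0.3717]
275 162 192 [ 0.502  -0.3688]
290 162 192 [ 0.521  -0.3645]
310 162 192 [ 0.5464 -0.3586]
330 162 192 [ 0.5719 -0.3528]
350 162 192 [ 0.5976 -0.3469]
370 162 191 [ 0.6233 -0.3403]
380 162 192 [ 0.6366 -0.3379]
384 161 191 [ 0.6414 -0.3354]
[0 0 0 0 0 0 0 1 1 1 1 1 1 1 1 1] [1 1 1 1 1 1 1 0 0 0 0 0 0 0] [[ 0.64994645 -0.34165755  0.006     ]]
```

```bash
python3 -m jog '[[0,[0,0,0.04],0],[0,[0,0,0.04],0],[0,[0,0,0.04],0],[0,[0,0,0.036],0],[0,[0,0,0.018],0],[0,[0,0,0.0065],0],[0,[0,0,0],0],[0.5,[0,0,0],0]]' 45
python3 -m jog '[[1,[0,0,0],0],[1,[0,0,0],0],[1,[0,0,0],0],[1,[0,0,0],0],[1,[0,0,0],0],[1,[0,0,0],0],[1,[0,0,0],0],[1,[0,0,0],0]]'
python3 -m jog '[[1,[0,0,0],0],[1,[0,0,-0.01],0],[1,[0,0,-0.02],0],[1,[0,0,-0.03],0],[1,[0,0,-0.03],0],[1,[0,0,-0.02],0],[1,[0,0,0],0],[1,[0,0,0],0]]'
```

```text
clock: 15.03
eef_pos: [0.4766, -0.3758, 0.0353]
tool_rot: [1.958, 2.456, -0.0]
wrist_force: [-0.3, -0.5, -0.9]
opening: 0.0896
clock: 15.7
eef_pos: [0.4761, -0.3753, 0.0347]
tool_rot: [-1.958, -2.457, -0.0]
wrist_force: [0.8, 0.6, 0.7]
opening: 0.0372
clock: 16.37
eef_pos: [0.4768, -0.3761, 0.1467]
tool_rot: [1.956, 2.454, -0.001]
wrist_force: [0.4, -0.2, -1.5]
opening: 0.0006
```

```bash
python3 -m jog '[[0,[0,0,-0.03],0],[0,[0,0,-0.036],0],[0,[0,0,0],0],[0,[0,0,0],0],[0,[0,0,0],0],[0,[0,0,0],0],[0,[0,0,0],0],[0,[0,0,0],0]]'
python3 - <<'E'
from h import *
import json
c=get_calibration("wrist");w=get_image("wrist");cv2.imwrite("pics/w7.png",w);s=get_state();r=s["tool_rot"];p=s["eef_pos"]
print(p,r,s["opening"]);h=cv2.cvtColor(w,cv2.COLOR_BGR2HSV);m=((h[...,1]<50)&(h[...,2]>60))
for x in (252,256,260,265,290,350,380,384):
    r=np.where(m[130:215,x])[0]+130
    if len(r):print(x,r.min(),r.max(),plane("wrist",[(x,(r.min()+r.max())/2)],.006,c)[0][:2].round(4))
print(m[182,246:262].astype(int),m[182,380:394].astype(int))
E
```

```text
clock: 17.03
eef_pos: [0.4756, -0.3748, 0.2091]
tool_rot: [-1.956, -2.455, -0.001]
wrist_force: [-0.2, -0.2, -0.2]
opening: 0.0488
[ 0.47574562 -0.37495792  0.20941497] [-1.95668697e+00 -2.45503780e+00 -6.73542384e-04] 0.052866568818196756
256 162 204 [ 0.4798 -0.3814]
260 162 193 [ 0.4832 -0.3732]
265 162 193 [ 0.4894 -0.3718]
290 162 193 [ 0.5207 -0.3646]
350 162 193 [ 0.5965 -0.3471]
380 162 192 [ 0.6348 -0.3375]
384 162 192 [ 0.64   -0.3363]
[0 0 0 0 0 0 0 1 1 1 1 1 1 1 1 1] [1 1 1 1 1 1 1 1 0 0 0 0 0 0]
```

```bash
python3 -m jog '[[0.45,[0,0,0.04],0],[0.45,[0,0,0.04],0],[0.5,[0,0,0.04],0],[0.5,[0,0,0.034],0],[0.6,[0,0,0.016],0],[0.6,[0,0,0.0065],0],[0.7,[0,0,0],0],[1,[0,0,0],0]]' 45
python3 -m jog '[[1,[0,0,0],0],[1,[0,0,0],0],[1,[0,0,0],0],[1,[0,0,0],0],[1,[0,0,0],0],[1,[0,0,0],0]]'
```

```text
clock: 17.75
eef_pos: [0.4766, -0.3759, 0.0348]
tool_rot: [1.958, 2.456, -0.0]
wrist_force: [0.3, 0.1, 1.2]
opening: 0.0285
clock: 18.25
eef_pos: [0.4769, -0.3761, 0.0356]
tool_rot: [1.956, 2.455, -0.001]
wrist_force: [-0.8, 0.1, 5.3]
opening: 0.0056
```

```bash
python3 -m jog '[[1,[0,0,-0.01],0],[1,[0,0,-0.03],0],[1,[0,0,-0.035],0],[1,[0,0,-0.035],0],[1,[0,0,-0.025],0],[1,[0,0,-0.01],0],[1,[0,0,0],0]]' 55
python3 -m jog '[[1,[0,0,0],-4],[1,[0,0,0],-7.1],[1,[0,0,0],-7.1],[1,[0,0,0],-7.1],[1,[0,0,0],-7.1],[1,[0,0,0],-7.1],[1,[0,0,0],-7.1],[1,[0,0,0],-7.1]]'
python3 -m jog '[[1,[0,0,0],-3.3],[1,[0,0,0],0],[1,[0,0,0],0]]'
python3 - <<'E'
from h import *
s=get_state();r=s["tool_rot"];p=s["eef_pos"];phi=2*np.arctan2(r[1],r[0]);print(p,np.degrees(phi)%360,s["ft_torque"],s["wrist_force"])
d=np.array([.371,.115])-p[:2];x=np.array([np.cos(phi),np.sin(phi)]);print(d@x,d@[x[1],-x[0]])
E
```

```text
clock: 18.83
eef_pos: [0.477, -0.3764, 0.1823]
tool_rot: [1.955, 2.453, -0.002]
wrist_force: [-0.1, -0.9, -0.2]
opening: 0.0055
clock: 19.5
eef_pos: [0.475, -0.3742, 0.1761]
tool_rot: [-0.627, -3.074, -0.005]
wrist_force: [-0.1, 0.3, -2.3]
opening: 0.0056
clock: 19.75
eef_pos: [0.4753, -0.3745, 0.177]
tool_rot: [-0.551, -3.09, -0.004]
wrist_force: [-0.5, 0.4, -2.2]
opening: 0.0059
[ 0.47532447 -0.3745277   0.1769607 ] 159.7685754201709 [-0.071531   -0.12600504 -0.01901913] [-0.47538345  0.36373631 -2.23740027]
0.26717299152759677 0.42324880801905357
```

```bash
python3 -m jog '[[1,[0.011,0.017,0],0],[1,[0.019,0.03,0],0],[1,[0.019,0.03,0],0],[1,[0.019,0.03,0],0],[1,[0.019,0.03,0],0],[1,[0.019,0.03,0],0],[1,[0.019,0.03,0],0],[1,[0.019,0.03,0],0]]'
python3 -m jog '[[1,[0.019,0.03,0],0],[1,[0.019,0.03,0],0],[1,[0.019,0.03,0],0],[1,[0.019,0.03,0],0],[1,[0.019,0.03,0],0],[1,[0.019,0.03,0],0],[1,[0.013,0.02,0],0],[1,[0,0,0],0]]'
python3 - <<'E'
from h import *
import json
import time
c=get_calibration("wrist");w=get_image("wrist");cv2.imwrite("pics/w8.png",w);s=get_state();print(s["eef_pos"],s["tool_rot"])
json.dump({k:np.array(v).tolist() for k,v in c.items()},open("pics/w8.json","w"))
a=get_image("scene");b=get_image("side")
im=np.zeros((600,800,3),np.uint8);im[:400,:533]=cv2.resize(w,(533,400))
im[:200,533:]=cv2.resize(a[90:180,250:370],(267,200));im[400:,:300]=cv2.resize(b[230:380,130:355],(300,200))
im[200:,533:]=cv2.resize(w[60:260,360:494],(267,400));cv2.imwrite("pics/p6.png",im)
E
```

```text
clock: 20.42
eef_pos: [0.4177, -0.1109, 0.1784]
tool_rot: [-0.553, -3.091, -0.001]
wrist_force: [0.8, -0.3, -1.4]
opening: 0.0056
clock: 21.08
eef_pos: [0.3662, 0.1223, 0.1785]
tool_rot: [-0.545, -3.092, -0.002]
wrist_force: [0.0, -0.5, -1.7]
opening: 0.0059
[0.36704984 0.12048797 0.17856547] [-5.44134301e-01 -3.09277195e+00  1.05682508e-04]
```

View pics/p6.png

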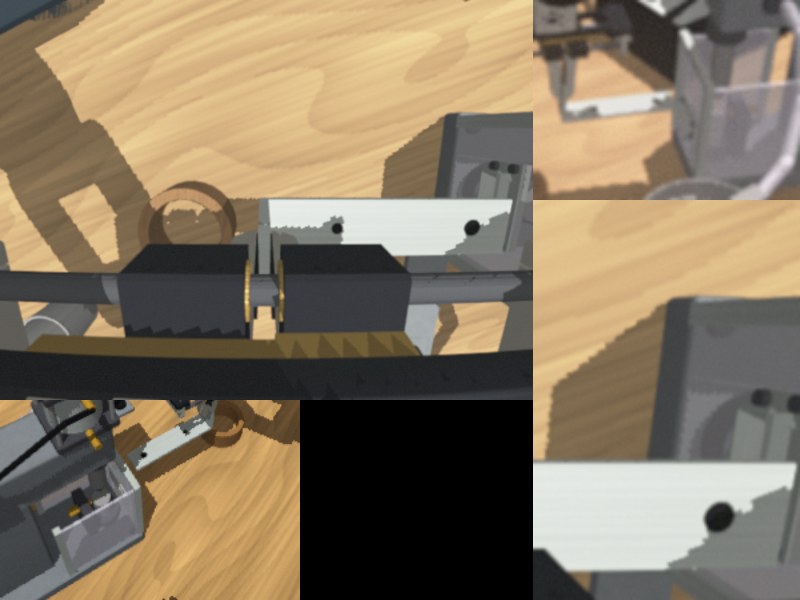

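```bash
python3 -m jog '[[1,[-0.02,0,-0.015],0],[1,[-0.025,0,-0.015],0],[1,[-0.025,0,-0.015],0],[1,[-0.025,0,-0.015],0],[1,[-0.015,0,0],0],[1,[0,0,0],0],[1,[0,0,0],0]]'
python3 - <<'E'
from h import *
import json
c=get_calibration("wrist");w=get_image("wrist");cv2.imwrite("pics/w9.png",w);s=get_state();print(s["eef_pos"],s["tool_rot"])
json.dump({k:np.array(v).tolist() for k,v in c.items()},open("pics/w9.json","w"))
# dark bolts
g=cv2.cvtColor(w,cv2.COLOR_BGR2GRAY)
roi=g[:260,330:];m=(roi<62).astype(np.uint8)
n,l,st,ce=cv2.connectedComponentsWithStats(m)
for i in range(1,n):
    if 8<st[i,4]<2500: print(ce[i].round(1)+[330,0],st[i,2:],)
E
```

```text
clock: 21.82
eef_pos: [0.4718, 0.0793, 0.2383]
tool_rot: [-0.554, -3.091, 0.001]
wrist_force: [-0.3, -0.6, -1.7]
opening: 0.0058
[0.47090211 0.07988    0.23816503] [-5.51958779e-01 -3.09001253e+00  5.69457952e-04]
[464.7  33.6] [ 7  8 35]
[457.1 102.5] [ 5  7 30]
[443.4 103.7] [ 5  6 23]
[453.  217.8] [ 13  13 135]
[357.5 248.4] [  70   25 1324]
```

Run:
```python
from h import *
w=cv2.imread("pics/w9.png");A=cv2.resize(w[0:150,362:512],(600,600),interpolation=cv2.INTER_CUBIC)
cv2.imwrite("pics/p7.png",A)
```

```text
(no output)
```

View pics/p7.png

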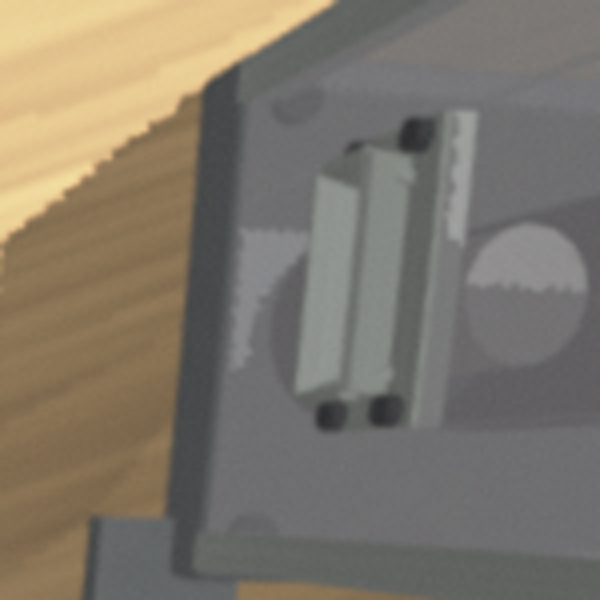

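Run:
```python
from h import *
import json
c=json.load(open("pics/w9.json"));f=lambda u,v:(362+u/4-.4,v/4-.4)
P=lambda uv,z:plane("wrist",uv,z,c)
a=P([f(527,295),f(467,295),f(587,295),f(527,223),f(527,367)],.099);print("anvil",a[0],np.linalg.norm(a[1]-a[2]),np.linalg.norm(a[3]-a[4]))
l=P([f(318,178),f(298,392)],.095);d=l[0]-l[1];print("lip",l,np.linalg.norm(d),"ydir->yaw",np.degrees(np.arctan2(d[1],d[0]))-90)
L=l.mean(0);v=a[0]-L;print("lip->anvil",np.linalg.norm(v[:2]),np.degrees(np.arctan2(v[1],v[0])))
for z in(.095,.11,.12):
    b=P([f(415,135),f(385,410)],z);d=b[0]-b[1];print("bolts",b.mean(0),np.linalg.norm(d),np.degrees(np.arctan2(d[1],d[0]))-90)
# guard base corners / plate: bottom front edge
g=P([f(205,95),f(170,570)],0);d=g[0]-g[1];print("base",g,np.linalg.norm(d),np.degrees(np.arctan2(d[1],d[0]))-90)
# second view w8 tip & bracket
c9=c
w=cv2.imread("pics/w9.png");h=cv2.cvtColor(w,cv2.COLOR_BGR2HSV);m=((h[...,1]<40)&(h[...,2]>120))
for x in (300,340,380,420,440,460,470):
    r=np.where(m[150:300,x])[0]+150;
    if len(r):print(x,r.min(),r.max())
```

```text
anvil [0.44399989 0.35541845 0.099     ] 0.03473821062007482 0.03620834380767932
lip [[0.39870258 0.30954096 0.095     ]
 [0.44840429 0.29145858 0.095     ]] 0.052888866279336644 ydir->yaw 70.00770174303952
lip->anvil 0.05860135728944224 69.57948335636729
bolts [0.42851264 0.32546636 0.095     ] 0.06853495187808534 69.51814649744631
bolts [0.42763135 0.31470198 0.11      ] 0.0652270749347075 69.51814649744634
bolts [0.42704383 0.30752573 0.12      ] 0.06302182363912227 69.51814649744631
base [[0.35834968 0.34244928 0.        ]
 [0.50348064 0.29132411 0.        ]] 0.15387260288741386 70.59420635699473
300 190 233
340 190 234
380 190 245
420 190 286
440 191 285
460 191 284
470 191 285
```

Run:
```python
from h import *
import json
c=json.load(open("pics/w9.json"));w=cv2.imread("pics/w9.png");h=cv2.cvtColor(w,cv2.COLOR_BGR2HSV);m=((h[...,1]<40)&(h[...,2]>120))
for y in(195,200,210):
    r=np.where(m[y,400:512])[0]+400;print(y,r.max(), np.diff(r).max())
col=478
z=.2095
e=plane("wrist",[(300,189.7),(470,190.7),(430,285.8),(470,285.2)],z,c)
print(np.linalg.norm(e[1]-e[3]),"center470",(e[1]+e[3])/2);d=e[1]-e[0];print("yaw",np.degrees(np.arctan2(d[1],d[0])))
S=np.array([.4284,.3134]);t=np.radians(69.7);X=np.array([np.cos(t),np.sin(t)]);Y=np.array([-X[1],X[0]])
s=get_state();p=s["eef_pos"];r=s["tool_rot"];phi=2*np.arctan2(r[1],r[0]);print("phi",np.degrees(phi)%360)
q=(e[1]+e[3])[:2]/2-S;print("tip line slot y",q@Y,"x",q@X); q=p[:2]-S;print("tcp slot x,y",q@X,q@Y,p[2])
```

```text
195 490 1
200 489 1
210 487 6
0.07740221799058077 center470 [0.5434496  0.22605022 0.2095    ]
yaw 69.4219367047783
phi 159.74451748761058
tip line slot y -0.1382084977989169 x -0.04200959012305012
tcp slot x,y -0.20427032635319525 -0.12087866678579066 0.23816502712053475
```

```bash
python3 -m jog '[[1,[0.025,0,0],0],[1,[0.035,0,0],0],[1,[0.035,0,0.01],0],[1,[0.025,0,0.03],0],[1,[0,0,0.032],0],[1,[0,0,0.02],0],[1,[0,0,0.01],0],[1,[0,0,0],0]]' 60
python3 -m jog '[[1,[0,0,0],0],[1,[0,0,0],0]]'
cat > q.py <<'E'
from h import *
S=np.array([.4284,.3134]);t=np.radians(69.7);X=np.array([np.cos(t),np.sin(t)]);Y=np.array([-X[1],X[0]])
s=get_state();p=s["eef_pos"];r=s["tool_rot"];phi=np.degrees(2*np.arctan2(r[1],r[0]))%360
q=p[:2]-S;f=s["wrist_force"];print("tcp slot x,y,z mm",(q@X*1e3).round(1),(q@Y*1e3).round(1),(p[2]*1e3).round(1),"phi",phi.round(2),"F x,y,z",(f[:2]@X).round(2),(f[:2]@Y).round(2),f[2].round(2),"M",(s["ft_torque"][:2]@X).round(2),(s["ft_torque"][:2]@Y).round(2),s["ft_torque"][2].round(2),"open",s["opening"].round(4),s["clock"])
E
python3 q.py
```

```text
clock: 22.53
eef_pos: [0.3554, 0.1222, 0.1348]
tool_rot: [-0.547, -3.088, 0.002]
wrist_force: [-0.2, 0.2, -0.5]
opening: 0.0058
clock: 22.7
eef_pos: [0.3591, 0.1222, 0.1378]
tool_rot: [0.549, 3.093, 0.0]
wrist_force: [-0.2, -0.1, -0.5]
opening: 0.006Traceback (most recent call last):
  File "q.py", line 4, in <module>
    q=p[:2]-S;f=s["wrist_force"];print("tcp slot x,y,z mm",(q@X*1e3).round(1),(q@Y*1e3).round(1),(p[2]*1e3).round(1),"phi",phi.round(2),"F x,y,z",(f[:2]@X).round(2),(f[:2]@Y).round(2),f[2].round(2),"M",(s["ft_torque"][:2]@X).round(2),(s["ft_torque"][:2]@Y).round(2),s["ft_torque"][2].round(2),"open",s["opening"].round(4),s["clock"])
                                                                                                                                                                                                                                                                                                            ^^^^^^^^^^^^^^^^^^
AttributeError: 'float' object has no attribute 'round'
```

```bash
sed -i 's/s\["opening"\].round(4)/round(s["opening"],4)/' q.py; python3 q.py
cat > e.py <<'E'
from h import *
import json
S=np.array([.4284,.3134]);t=np.radians(69.7);X=np.array([np.cos(t),np.sin(t)]);Y=np.array([-X[1],X[0]])
p=get_state()["eef_pos"];c=get_calibration("wrist");w=get_image("wrist");cv2.imwrite("pics/e.png",w)
h=cv2.cvtColor(w,cv2.COLOR_BGR2HSV);m=((h[...,1]<40)&(h[...,2]>150))
z=p[2]-.035+.006
for x in (300,330,360,400,430,450,460):
    r=np.where(m[130:260,x])[0]+130
    if len(r):
        e=plane("wrist",[(x,r.min()-.5)],z,c)[0][:2]-S;print(x,r.min(),r.max(),"slot x,y of +y edge",(e@X).round(4),(e@Y).round(4))
E
python3 e.py
```

```text
tcp slot x,y,z mm -203.4 -1.3 137.8 phi 159.88 F x,y,z -0.12 0.16 -0.51 M -0.1 -0.01 0.01 open 0.006 22.7
300 191 217 slot x,y of +y edge -0.1712 0.0204
330 191 233 slot x,y of +y edge -0.1503 0.0204
360 191 233 slot x,y of +y edge -0.1293 0.0205
400 191 245 slot x,y of +y edge -0.1007 0.0206
430 191 244 slot x,y of +y edge -0.0787 0.0207
450 191 235 slot x,y of +y edge -0.0636 0.0208
460 191 227 slot x,y of +y edge -0.056 0.0208
```

```bash
python3 -m jog '[[1,[0,0.006,0],0],[1,[0,0.006,0],0],[1,[0,0.005,0],0],[1,[0,0.004,0],0],[1,[0,0.003,0],0],[1,[0,0,0],0]]'; python3 q.py
python3 -m jog '[[1,[0,0.003,0],0],[1,[0,0.003,0],0],[1,[0,0,0],0]]'; python3 q.py
```

```text
clock: 23.25
eef_pos: [0.3675, 0.1454, 0.1371]
tool_rot: [0.547, 3.094, 0.0]
wrist_force: [-0.1, 1.0, -1.7]
opening: 0.0057
tcp slot x,y,z mm -178.7 -1.2 137.1 phi 159.94 F x,y,z 0.89 0.42 -1.73 M -0.08 0.05 -0.02 open 0.0057 23.25
clock: 23.5
eef_pos: [0.3696, 0.1507, 0.1371]
tool_rot: [0.548, 3.093, 0.0]
wrist_force: [0.8, -0.9, -1.5]
opening: 0.0059
tcp slot x,y,z mm -173.0 -1.2 137.1 phi 159.9 F x,y,z -0.53 -1.09 -1.55 M -0.06 0.07 0.02 open 0.0059 23.5
```

```bash
python3 -m jog '[[1,[0,0,0.001],0],[1,[0,0.003,0],0],[1,[0,0.003,0],0],[1,[0,0,0],0]]'; python3 q.py
python3 -m jog '[[1,[0,0.003,0],0],[1,[0,0.003,0],0],[1,[0,0,0],0]]'; python3 q.py
python3 e.py
```

```text
clock: 23.83
eef_pos: [0.3717, 0.1564, 0.1362]
tool_rot: [0.548, 3.093, 0.001]
wrist_force: [0.0, 0.5, -1.2]
opening: 0.0053
tcp slot x,y,z mm -166.9 -1.3 136.2 phi 159.89 F x,y,z 0.46 0.14 -1.19 M -0.15 0.02 -0.02 open 0.0053 23.8333
clock: 24.08
eef_pos: [0.3738, 0.1621, 0.1362]
tool_rot: [0.548, 3.093, 0.001]
wrist_force: [0.0, 0.2, -1.5]
opening: 0.0055
tcp slot x,y,z mm -160.9 -1.3 136.2 phi 159.9 F x,y,z 0.16 0.05 -1.53 M -0.11 -0.01 0.0 open 0.0055 24.0833
300 190 217 slot x,y of +y edge -0.1287 0.0212
330 190 233 slot x,y of +y edge -0.1079 0.0213
360 191 233 slot x,y of +y edge -0.0868 0.0207
400 191 230 slot x,y of +y edge -0.0582 0.0208
430 191 218 slot x,y of +y edge -0.0362 0.0209
```

```bash
python3 -m jog '[[1,[0,0.005,0],0],[1,[0,0.007,0],0],[1,[0,0.007,0],0],[1,[0,0.006,0],0],[1,[0,0,0],0]]'; python3 q.py
python3 -m jog '[[1,[0,0.005,0],0],[1,[0,0.006,0],0],[1,[0,0.006,0],0],[1,[0,0.003,0],0],[1,[0,0,0],0]]'; python3 q.py
```

```text
clock: 24.55
eef_pos: [0.3827, 0.1863, 0.1362]
tool_rot: [0.547, 3.093, 0.001]
wrist_force: [0.0, -0.0, -1.8]
opening: 0.0058
tcp slot x,y,z mm -135.1 -1.2 136.2 phi 159.95 F x,y,z -0.02 -0.02 -1.79 M -0.2 -0.02 0.01 open 0.0058 24.55
clock: 24.97
eef_pos: [0.3892, 0.2045, 0.1361]
tool_rot: [0.547, 3.093, 0.0]
wrist_force: [1.3, -0.2, -1.1]
opening: 0.0054
tcp slot x,y,z mm -115.7 -1.0 136.1 phi 159.93 F x,y,z 0.31 -1.29 -1.14 M -0.16 0.01 -0.05 open 0.0054 24.9667
```

```bash
python3 -m jog '[[1,[0,0.004,0],0],[1,[0,0.003,0],0],[1,[0,0,0],0]]'; python3 q.py
python3 -m jog '[[1,[0,0.003,0],0],[1,[0,0,0],0]]'; python3 q.py
python3 -m jog '[[1,[0,0.002,0],0],[1,[0,0,0],0]]'; python3 q.py
python3 -m jog '[[1,[0,0.002,0],0],[1,[0,0,0],0]]'; python3 q.py
```

```text
clock: 25.22
eef_pos: [0.3916, 0.2109, 0.1362]
tool_rot: [0.548, 3.093, 0.0]
wrist_force: [-0.0, 0.3, -1.7]
opening: 0.0055
tcp slot x,y,z mm -108.9 -1.1 136.2 phi 159.9 F x,y,z 0.26 0.13 -1.74 M -0.11 0.04 0.03 open 0.0055 25.2167
clock: 25.38
eef_pos: [0.3922, 0.2131, 0.1361]
tool_rot: [-0.548, -3.093, 0.002]
wrist_force: [-1.6, -2.6, -0.9]
opening: 0.0057
tcp slot x,y,z mm -106.7 -0.8 136.1 phi 159.9 F x,y,z -2.97 0.62 -0.89 M -0.14 0.48 0.0 open 0.0057 25.3833
clock: 25.55
eef_pos: [0.3929, 0.2148, 0.1361]
tool_rot: [-0.548, -3.093, 0.001]
wrist_force: [-0.3, -3.8, -1.7]
opening: 0.0057
tcp slot x,y,z mm -104.8 -0.9 136.1 phi 159.89 F x,y,z -3.67 -1.07 -1.66 M -0.15 0.64 0.02 open 0.0057 25.55
clock: 25.72
eef_pos: [0.3936, 0.2168, 0.1361]
tool_rot: [-0.548, -3.093, 0.001]
wrist_force: [-1.8, -3.9, -0.3]
opening: 0.0061
tcp slot x,y,z mm -102.7 -0.9 136.1 phi 159.89 F x,y,z -4.32 0.33 -0.33 M -0.09 0.8 0.01 open 0.0061 25.7167
```

```bash
python3 -m jog '[[1,[0,0.001,0],0],[1,[0,0,0],0]]'; python3 q.py
python3 -m jog '[[1,[0,0.001,0],0],[1,[0,0,0],0]]'; python3 q.py
python3 -m jog '[[1,[0,0.001,0],0],[1,[0,0,0],0]]'; python3 q.py
```

```text
clock: 25.88
eef_pos: [0.3939, 0.2176, 0.1361]
tool_rot: [-0.548, -3.093, 0.001]
wrist_force: [-2.0, -5.6, 0.3]
opening: 0.0059
tcp slot x,y,z mm -101.8 -0.8 136.1 phi 159.9 F x,y,z -5.93 -0.06 0.32 M -0.11 0.91 0.01 open 0.0059 25.8833
clock: 26.05
eef_pos: [0.3938, 0.218, 0.136]
tool_rot: [-0.548, -3.092, 0.004]
wrist_force: [-2.1, -6.8, 1.2]
opening: 0.0059
tcp slot x,y,z mm -101.5 -0.7 136.0 phi 159.91 F x,y,z -7.05 -0.42 1.25 M -0.15 1.25 -0.07 open 0.0059 26.05
clock: 26.22
eef_pos: [0.3938, 0.218, 0.136]
tool_rot: [-0.547, -3.092, 0.006]
wrist_force: [-3.2, -10.3, 3.7]
opening: 0.0057
tcp slot x,y,z mm -101.4 -0.6 136.0 phi 159.92 F x,y,z -10.75 -0.55 3.65 M -0.19 1.8 -0.09 open 0.0057 26.2167
```

```bash
python3 -m jog '[[1,[0,0,0],0],[1,[0,0,0],0],[1,[0,0,0],0],[1,[0,0,0],0],[1,[0,0,0],0],[1,[0,0,0],0],[1,[0,0,0],0],[1,[0,0,0],0]]'; python3 q.py; python3 e.py
python3 - <<'E'
from h import *
a=get_image("scene")[185:235,180:230];h=cv2.cvtColor(a,cv2.COLOR_BGR2HSV);m=((h[...,1]<60)).astype(np.uint8)
k=max(cv2.findContours(m,0,2)[0],key=cv2.contourArea);print("cup",cv2.boundingRect(k))
E
python3 q.py
```

```text
clock: 26.88
eef_pos: [0.3938, 0.2181, 0.136]
tool_rot: [-0.548, -3.092, 0.006]
wrist_force: [-3.9, -11.2, 2.3]
opening: 0.0057
tcp slot x,y,z mm -101.4 -0.6 136.0 phi 159.91 F x,y,z -11.89 -0.19 2.29 M -0.19 1.79 -0.08 open 0.0057 26.8833
300 191 219 slot x,y of +y edge -0.0694 0.0212
330 191 227 slot x,y of +y edge -0.0486 0.0213
430 194 214 slot x,y of +y edge 0.0231 0.0196
450 197 210 slot x,y of +y edge 0.0385 0.0175
460 194 209 slot x,y of +y edge 0.0457 0.0197
cup (7, 9, 19, 26)
tcp slot x,y,z mm -101.4 -0.6 136.0 phi 159.91 F x,y,z -12.08 -0.62 2.65 M -0.14 1.84 -0.08 open 0.0058 26.9833
```

Force and position are steady, the bracket is against the solid stop, and the cup hasn't moved since I put it down. I'm handing in.

```bash
python3 -c "
from rig import *
print(close_job())"
```

```text
the job is handed in; nothing more can be done
None
```

I handed the job in at about 27 s, with all six nuts in the bowl, the cup standing on the bench and the bracket held against the stop.

- **Nuts and cup:** The tool can't tilt, so I tipped the cup over the bowl's rim while it pivoted between the pads. Six nuts show in the bowl and none in the cup. The empty cup swung back upright. It now stands about 20 mm from where it started, because it shifted as I set it down; its outline in the scene camera was unchanged at the end.
- **Bracket:** My first grasp closed on nothing, because I lifted before the slow fingers had shut. The bracket hadn't moved, and the second grasp held. I fed it through the slot with almost no side force.
    - **Plunger:** It began pushing back about 6 mm before home.
    - **At the stop:** Further push raised the force but did not move the bracket. It is held at a steady 12 N or so against the stop, with 60 N of grip.

**Small disagreements:**
- The tool stopped 1.4 mm short of the nominal home position, which is within the calibration error.
- The tool tilts about 0.3° under the push.
- The sideways position differed by 1–2 mm between the camera and the arm readings.
- The plunger itself and the final pose were checked only by force, position and edge measurements, because I had used all 12 picture views.

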